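# Take the bar-handled hold-down clamp out of its guarded rack

### The job

Two hold-down clamps stand in the low metal rack, their flat feet turned crosswise under the guard plate. Take out the one with the straight bar handle by turning its foot in line with its slot and drawing it up through the opening, then stand it upright in the empty square tray. Leave the round-knobbed clamp in its place in the rack.

Things in the scene. Friction and masses are not known exactly. Their poses are not given: they have to be found in the camera images.
- rack: low fixed rack, 130 (x) x 250 (y) x 50 mm: a dark base plate whose top is 10 mm above the worktop, four corner posts, and an aluminium guard plate from 40 to 46 mm above the worktop with two oblong slots. Each slot is 84 mm along the rack's x axis and 44 mm along its y axis, right through. Origin: centre of the underside; z up
- slot0 (a point): centre of one slot, at the guard plate's upper face (46 mm above the worktop); long side along the rack's x axis
- slot1 (a point): centre of the other slot, 120 mm from slot0 along the rack's y axis; same height and direction. Either slot may hold either clamp
- bar_clamp: loose steel clamp 100 mm tall, 0.2 to 0.4 kg: flat foot 66 (x) x 26 (y) x 10 mm, upright 14 mm stem, black bar handle 56 (x) x 14 (y) mm from 75 to 100 mm height, parallel to the foot. Origin: centre of the foot's underside, z up. Starts standing on the rack's base, stem up through a slot, its x axis 55 to 80 degrees anticlockwise (from above) of the slot's long side
- knob_clamp: the same clamp and foot, but with a round black knob 36 mm in diameter from 70 to 100 mm height instead of the bar; stands in the rack's other slot, to be left there. Origin: centre of the foot's underside
- tray: shallow open square tray, empty, steel with a dark floor, loose, 0.6 kg, outside 140 x 140 mm, walls 4 mm thick and 20 mm high, its inner floor 4 mm above the worktop. Origin: centre of the underside

How it is judged:
At the end, for the whole second after the job is handed in: The bar-handled clamp stands at rest inside the tray with its foot on the tray's floor, upright within 8 degrees; the knob clamp still stands upright in its slot with its foot on the rack's base plate (horizontal distance between bar_clamp and tray below 0.08 m and z of bar_clamp in the frame of tray below 0.012 m and angle between each of bar_clamp, knob_clamp's own z axis and vertical below 0.15 rad and linear speed of bar_clamp below 0.02 m/s and horizontal distance between knob_clamp and rack below 0.085 m and height (world z) of knob_clamp below 0.02 m); the robot touches nothing.
It fails at once if the round-knobbed clamp is lifted or pulled about (raised by 30 mm or shifted by more than that) (distance of knob_clamp from where it was at the start of the episode above 0.03 m).
It also fails if it takes over 45 s, if anything falls off the work surface, if the arm or the gripper's body presses on something with over 40 N, if the wrist force passes 120 N, or if a joint passes its speed limit or range.

### The arm

A 6-joint arm with a two-finger parallel gripper is mounted at the origin on a cart in front of the work surface, level with it; the furniture and walls round the work are solid. World frame = base frame: x ahead of the robot, y to its left, z up, the work surface at z = 0. Lengths are in m, angles in rad, forces in N, time in s.
With the tool pointing down it reaches from about 0.3 to 0.875 m from the base axis. Payload 6.4 kg.
Tool frame: the origin (TCP) lies at the very end of the fingers, on their centre line; the grasp point (between the pads) lies 19 mm behind it (ctrl.tcp_to_grasp is the distance from the TCP to the grasp point, in m); z points along the fingers, y is the direction in which the jaws open and shut (so a half turn about z gives the same grasp; the last joint's range is limited). The gripper opens to 85 mm and grips with 20 to 120 N. Pads are 22 mm wide; open, the fingers measure 114 mm over their backs; the gripper's body (76 mm by 85 mm) begins 54 mm behind the grasp point. The pads swing forward as they close: fully open they stand 13 mm farther back than shut.
Start: joints at [0.946, 0.181, 1.607, -0, 1.354, -0.206], TCP at [0.234, 0.525, 0.202] pointing down, gripper open.
Joint ranges: [-2.99, 2.99], [-0.89, 2.07], [0.3, 2.58], [-1.14, 4.28], [0, 2.63], [-3.12, 3.12]. Speed limits (rad/s): [2.57, 2.57, 3.01, 3.14, 3.14, 3.14].

### API

Orientations are given as a unit quaternion [w, x, y, z].
In Python, from bench import ctrl gives the robot as it stands. The module is installed in compiled form; this text tells all that it offers.
- The arm moves only by the tool drive_tool, never from a script. Its argument "deltas" is a list of rows, each an object with "slide": the shift along the tool's x, y, z as a fraction of full scale, a list of three; "delta_rot": the turn, a rotation vector about the tool's x, y, z as a fraction of full scale, a list of three; "hand": the opening, from 0 (shut) to 1 (fully open). In form: [{"slide": [tx, ty, tz], "delta_rot": [wx, wy, wz], "hand": hand}, ...]. A call has exactly 5 rows; each row shifts and turns the commanded pose from where the row before left it, along the tool's axes as they then stand; what a row does not reach is not made up. Full scale, the value 1, is 50 mm for a shift and 180 degrees for a turn. A row lasts 1/8 s, in which the tool goes at most 62.5 mm and 10.7 degrees, less where a joint would pass 70% of its speed; a pose out of reach is approached as far as the arm can. A call with a number of a shift or a turn outside -1 to 1 is refused whole. A call with a gripper value outside its range is refused whole. The fingers move at their own pace and stop on an object; the grip force is fixed at half the most. Time passes only in rows, so rows that do not move let the fingers close, or fill a call up. It gives the time, the measured TCP pose, the force and the opening at its end, in the units of the state.
- ctrl.get_obs(): the state, without advancing time (a new reading comes with each control period).
- ctrl.camera(name): name is "scene" or "top" or "wrist"; returns a dict with "frame" (480x640x3 uint8, red, green, blue), "mtx" (3x3 intrinsics, pixels), "R" (3x3) and "t" (3): a world point X has camera coordinates R X + t. Camera axes: x right, y down, z forward; pixel columns grow to the right and rows downward; lengths in m; the calibration is good to about 2 mm. A picture is of the moment at which its call begins. There is no depth.
- ctrl.hand_in(): hands the job in, once; it reports no verdict.
The state is a dict: "time_s": time; "q": joint angles; "dq": joint speeds; "joint_efforts": joint torques, N m; "eef_pos": TCP position; "eef_rot": TCP orientation; "wrist_force": force on the tool from outside, world axes, zero at the start; "torque": the same for the moment, N m; "opening": opening from 0.0 (shut) to 1.0 (fully open).
Only numpy, scipy, OpenCV 4.12 (cv2) and the standard library are available. Lean on these libraries where they do the work, as an engineer would, in place of code of your own. Each camera call takes 0.05 s, during which the arm holds its last target.

## Working session

There is one attempt and no reset: what is moved stays moved. The work goes in short steps, Python scripts to look and compute and a tool call to move; the robot and the scene stay as the last step left them, time stands still between calls to the robot, and variables do not carry over. Pictures are saved under pics/ and viewed, and the job is handed in when it is done.

Besides the shell and the picture viewer there is one more tool, called after "Call:" by a JSON object that holds its "api" and its "payload", one argument or row to a line. drive_tool: Moves the arm, as the interface text tells. Its arguments: {"type":"object","properties":{"deltas":{"type":"array","items":{"type":"object","properties":{"slide":{"type":"array","items":{"type":"number"}},"delta_rot":{"type":"array","items":{"type":"number"}},"hand":{"type":"number"}}}}},"required":["deltas"]}

```bash
mkdir -p pics; cat > h.py <<'E'
import numpy as np, cv2
from bench import ctrl
def snap(n,f):
    c=ctrl.camera(n); cv2.imwrite('pics/'+f,cv2.cvtColor(c['frame'],cv2.COLOR_RGB2BGR)); 
    np.savez('pics/'+f+'.npz',**c); return c
def ray(c,u,v,z):
    M,R,t=c['mtx'],c['R'],c['t']
    d=R.T@np.linalg.inv(M)@np.array([u,v,1.]); o=-R.T@t
    return o+d*(z-o[2])/d[2]
E
python3 - <<'E'
from h import *
for n in ['top','scene','wrist']: 
    c=snap(n,n+'0.png'); print(n,(-c['R'].T@c['t']).round(3))
o=ctrl.get_obs(); print(o)
E
```

```text
top [ 0.383 -0.014  0.975]
scene [ 0.027 -0.387  0.787]
wrist [0.163 0.557 0.373]
{'time_s': 0.15, 'q': array([ 9.45658578e-01,  1.81349487e-01,  1.60775947e+00,  2.45076006e-05,
        1.35381685e+00, -2.06308749e-01]), 'dq': array([-0.00055552, -0.00281028, -0.00430531,  0.0003358 ,  0.00226596,
       -0.00023795]), 'joint_efforts': array([ 9.47748122e-04, -4.45262218e+01, -3.51689208e+01, -1.75659657e-04,
        5.83189423e-03,  3.35989387e-05]), 'eef_pos': array([0.23355679, 0.5249329 , 0.20131201]), 'eef_rot': array([-2.80143490e-04,  2.07889769e-01,  9.78152033e-01, -6.04968155e-04]), 'wrist_force': array([-0.55266117, -0.10579843,  0.37091786]), 'torque': array([0.02022512, 0.01742283, 0.00779145]), 'opening': 0.9997152931971547}
```

View pics/top0.png

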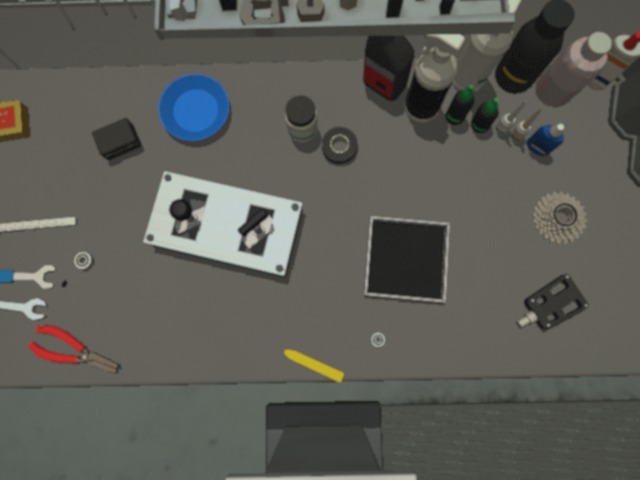

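View pics/scene0.png

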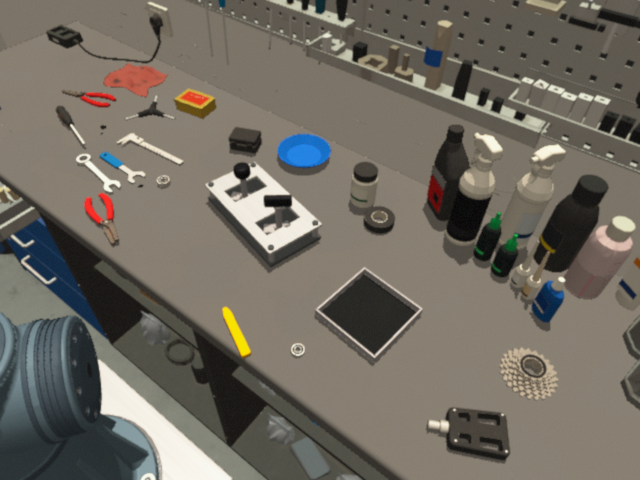

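The top view shows the rack at about px (145–302, 172–275). The bar clamp is in its right slot near (254,222), and the knob clamp is at (180,209). The tray is centred at about (408,259).

```bash
python3 - <<'E'
from h import *
a=cv2.imread('pics/top0.png')[160:290,135:315]; cv2.imwrite('pics/topz.png',cv2.resize(a,None,fx=4.4,fy=4.4,interpolation=cv2.INTER_CUBIC))
a=cv2.imread('pics/scene0.png')[150:270,200:330]; cv2.imwrite('pics/scenez.png',cv2.resize(a,None,fx=5,fy=5,interpolation=cv2.INTER_CUBIC))
c=dict(np.load('pics/top0.png.npz'));g=cv2.cvtColor(c['frame'],cv2.COLOR_RGB2GRAY)
m=(g>150).astype(np.uint8); m[:150]=0;m[310:]=0;m[:,:130]=0;m[:,320:]=0
cs,_=cv2.findContours(m,0,2); k=max(cs,key=cv2.contourArea); r=cv2.minAreaRect(k);b=cv2.boxPoints(r);print(b)
P=[ray(c,*p,.046) for p in b];print(np.round(P,4), np.mean(P,0))
for i in range(4): print(np.linalg.norm(P[i]-P[i-1]),np.degrees(np.arctan2(*(P[i]-P[i-1])[1::-1])))
# dark parts
m=(g<35).astype(np.uint8)
n,l,s,ce=cv2.connectedComponentsWithStats(m)
for i in range(1,n):
    if s[i,4]>30 and 140<ce[i][0]<460 and 160<ce[i][1]<310:
        kk=cv2.findContours((l==i).astype(np.uint8),0,2)[0][0]; print(s[i],ce[i],cv2.minAreaRect(kk))
E
```

```text
[[143.08197 241.90163]
 [160.27542 168.82948]
 [301.68198 202.10161]
 [284.48853 275.17377]]
[[0.5429 0.2963 0.046 ]
 [0.6729 0.2708 0.046 ]
 [0.6066 0.0223 0.046 ]
 [0.4801 0.0534 0.046 ]] [0.57564601 0.16070088 0.046     ]
0.2509143743307144 75.5130010692602
0.13249619886617336 -11.114484895083368
0.25720870541834673 -104.94144328223999
0.13023542769512128 166.1765238785997
[172 200  19  20 126] [184.33333333 211.67460317] ((183.0819549560547, 210.901611328125), (15.620499610900879, 18.949460983276367), 39.80556869506836)
[243 213  24  22  64] [254.546875 224.171875] ((254.99407958984375, 224.07647705078125), (2.4947009086608887, 31.129520416259766), 49.398704528808594)
```

View pics/topz.png

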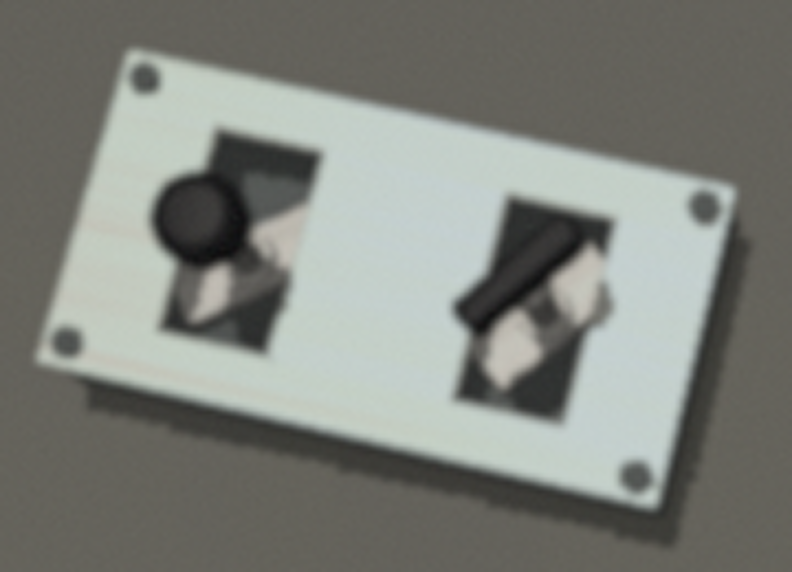

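View pics/scenez.png

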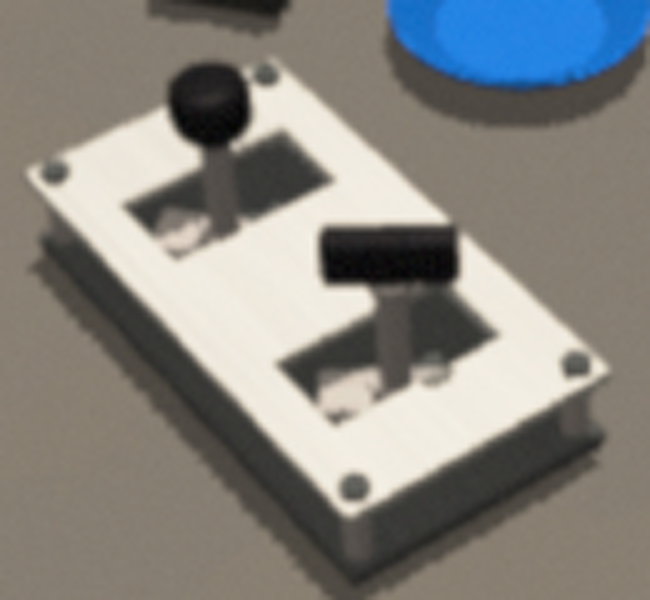

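```bash
python3 - <<'E'
from h import *
T=dict(np.load('pics/top0.png.npz'));S=dict(np.load('pics/scene0.png.npz'))
tz=lambda u,v,z: ray(T,135+u/4.4,160+v/4.4,z)[:2].round(4)
sz=lambda u,v,z: ray(S,200+u/5,150+v/5,z)[:2].round(4)
print('slot top');q=[tz(*p,.046) for p in [(508,195),(615,217),(565,423),(457,400)]];print(q,np.mean(q,0),q[0]-q[3],q[1]-q[2])
print('slotL top');q=[tz(*p,.046) for p in [(217,129),(322,152),(268,354),(160,328)]];print(q,np.mean(q,0),q[0]-q[3],q[1]-q[2])
print('screws top',[tz(*p,.046) for p in [(145,79),(704,208),(636,476),(66,342)]])
print('bar top edges z=.1',[tz(*p,.1) for p in [(455,310),(557,222),(585,240),(480,332)]])
print('bar scene top z=.1',[sz(*p,.1) for p in [(322,230),(456,230),(322,252),(456,252)]])
print('slot scene',[sz(*p,.046) for p in [(280,362),(435,285),(497,335),(335,422)]])
print('screws scene',[sz(*p,.046) for p in [(54,172),(265,75),(576,364),(354,487)]])
print('tray', [ray(T,*p,.02)[:2].round(3) for p in [(370,217),(449,220),(446,301),(365,296)]])
E
cat > /dev/null
```

```text
slot top
[array([0.6048, 0.1114]), array([0.5949, 0.0691]), array([0.5135, 0.0891]), array([0.5235, 0.1311])] [0.559175 0.100175] [ 0.0813 -0.0197] [ 0.0814 -0.02  ]
slotL top
[array([0.6346, 0.2273]), array([0.6241, 0.1853]), array([0.5433, 0.2052]), array([0.5546, 0.2478])] [0.58915 0.2164 ] [ 0.08   -0.0205] [ 0.0808 -0.0199]
screws top [array([0.6559, 0.2567]), array([0.5977, 0.034 ]), array([0.4922, 0.0617]), array([0.5499, 0.2846])]
bar top edges z=.1 [array([0.5489, 0.1236]), array([0.5812, 0.0859]), array([0.5741, 0.0755]), array([0.5404, 0.1143])]
bar scene top z=.1 [array([0.5554, 0.1272]), array([0.5885, 0.0853]), array([0.5458, 0.1189]), array([0.5787, 0.0773])]
slot scene [array([0.527 , 0.1292]), array([0.6009, 0.108 ]), array([0.594 , 0.0692]), array([0.5158, 0.0897])]
screws scene [array([0.552 , 0.2844]), array([0.6588, 0.2565]), array([0.601 , 0.0334]), array([0.4943, 0.0612])]
tray [array([ 0.583, -0.097]), array([ 0.574, -0.237]), array([ 0.432, -0.222]), array([ 0.444, -0.083])]
```

View pics/wrist0.png

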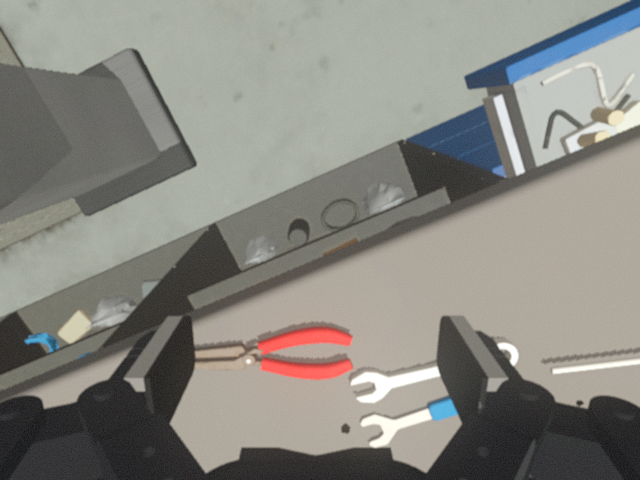

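Call:
{"api": "drive_tool", "payload": {
  "deltas": [
    {"slide": [-0.94,-0.52,0],"delta_rot": [0,0,0],"hand": 1},
    {"slide": [-0.94,-0.52,0],"delta_rot": [0,0,0],"hand": 1},
    {"slide": [-0.94,-0.52,0],"delta_rot": [0,0,0],"hand": 1},
    {"slide": [-0.94,-0.52,0],"delta_rot": [0,0,0],"hand": 1},
    {"slide": [-0.94,-0.52,0],"delta_rot": [0,0,0],"hand": 1}
  ]
}}

```text
time_s: 0.78
eef_pos: [0.3963, 0.3095, 0.2019]
eef_rot: [-0.0, 0.208, 0.978, -0.0]
wrist_force: [1.7, 0.8, -0.2]
opening: 0.998
```

Call:
{"api": "drive_tool", "payload": {
  "deltas": [
    {"slide": [-0.94,-0.52,0],"delta_rot": [0,0,0],"hand": 1},
    {"slide": [-0.94,-0.52,0],"delta_rot": [0,0,0],"hand": 1},
    {"slide": [-0.94,-0.52,0],"delta_rot": [0,0,0],"hand": 1},
    {"slide": [-0.94,-0.52,0],"delta_rot": [0,0,0],"hand": 1},
    {"slide": [-0.7,-0.52,0],"delta_rot": [0,0,0],"hand": 1}
  ]
}}

```text
time_s: 1.4
eef_pos: [0.5475, 0.0997, 0.2017]
eef_rot: [-0.0, 0.208, 0.978, -0.0]
wrist_force: [-0.1, 0.7, 0.3]
opening: 1.001
```

Call:
{"api": "drive_tool", "payload": {
  "deltas": [
    {"slide": [0,0,0],"delta_rot": [0,0,0.048],"hand": 1},
    {"slide": [0,0,0],"delta_rot": [0,0,0.048],"hand": 1},
    {"slide": [0,0,0],"delta_rot": [0,0,0.048],"hand": 1},
    {"slide": [0,0,0],"delta_rot": [0,0,0],"hand": 1},
    {"slide": [0,0,0],"delta_rot": [0,0,0],"hand": 1}
  ]
}}

```text
time_s: 2.02
eef_pos: [0.5464, 0.1016, 0.2018]
eef_rot: [-0.0, 0.421, 0.907, -0.0]
wrist_force: [-0.2, 0.2, 0.2]
opening: 0.998
```

```bash
python3 - <<'E'
from h import *
c=snap('wrist','w1.png');print(-c['R'].T@c['t'])
o=ctrl.get_obs();print(o['eef_pos'],o['eef_rot'],o['q'])
E
```

```text
[0.49629074 0.16084883 0.37321686]
[0.54642923 0.10160859 0.2018705 ] [-8.41719745e-05  4.20837894e-01  9.07135854e-01 -3.98664861e-05] [-2.97132897e-02  1.38399010e-01  1.65575290e+00 -7.19463687e-06
  1.34762688e+00 -7.31770435e-01]
```

View pics/w1.png

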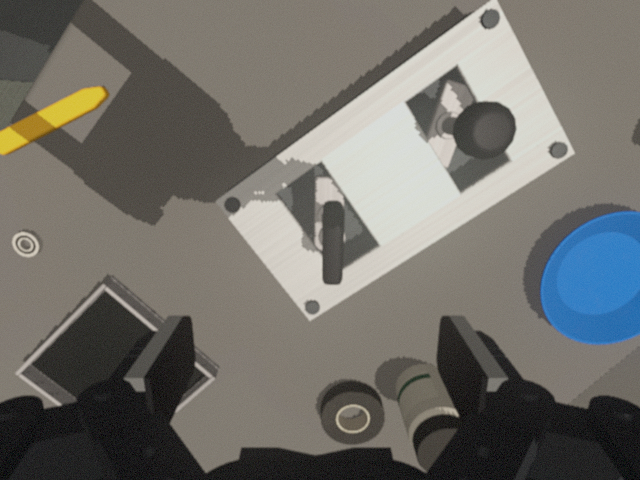

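```bash
python3 - <<'E'
from h import *
c=dict(np.load('pics/w1.png.npz'));f=c['frame'];cv2.imwrite('pics/w1z.png',cv2.resize(cv2.cvtColor(f[140:330,210:400],cv2.COLOR_RGB2BGR),None,fx=3.1,fy=3.1,interpolation=cv2.INTER_CUBIC))
o=ctrl.get_obs();
C=-c['R'].T@c['t']
# pixel where world point under TCP at z=.11
for z in (.11,.097):
  X=np.array([*o['eef_pos'][:2],z]);p=c['mtx']@(c['R']@X+c['t']);print(p[:2]/p[2])
g=cv2.cvtColor(f,cv2.COLOR_RGB2GRAY); print(g[243,315:352]); print(g[195:295,333])
E
```

```text
[315.35857985 230.94130026]
[315.36433333 225.56077584]
[169 192 195 192 177 156 123  91  67  73  63  76  75  81  81  71  85  76
  83  81  86  83  81  84  82  79  74  70  81  94  91  83  90  84  90  85
  82]
[200 199 201 201 189 155 101  74  70  70  70  72  72  73  74  72  74  73
  77  69  74  71  72  74  75  78  72  80  72  72  68  72  70  73  81  82
  86  83  83  80  83  78  85  77  80  80  85  80  83  81  76  79  78  81
  82  80  81  80  80  82  76  82  80  82  81  77  81  80  80  80  80  77
  80  82  80  77  80  75  82  76  83  80  74  77  80  75  75  72  78 134
 187 203 205 205 204 203 203 202 205 205]
```

View pics/w1z.png

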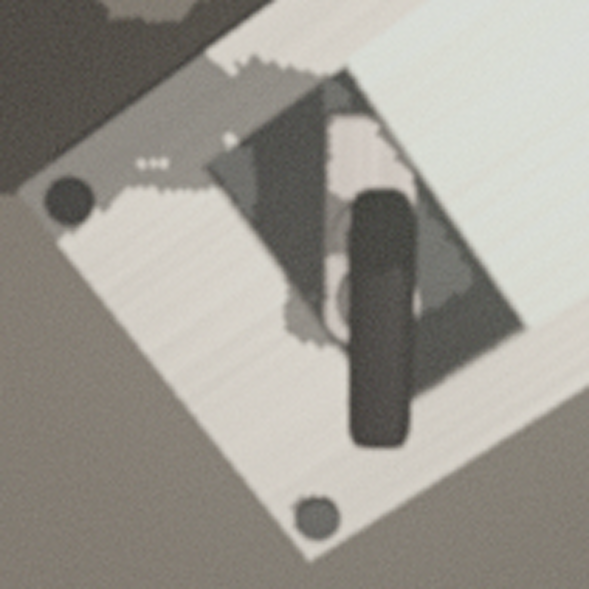

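```bash
python3 - <<'E'
from h import *
from scipy.spatial.transform import Rotation as Ro
c=dict(np.load('pics/w1.png.npz'));o=ctrl.get_obs();q=o['eef_rot'];R=Ro.from_quat([q[1],q[2],q[3],q[0]]).as_matrix()
wz=lambda u,v,z: ray(c,210+u/3.1,140+v/3.1,z)
B=wz(381,318,.11);print('bar',B, 'tool delta',R.T@(B-o['eef_pos']))
d=wz(383,190,.11)-wz(380,445,.11);print('bar ang',np.degrees(np.arctan2(d[1],d[0])),np.linalg.norm(d))
d=wz(345,68,.046)-wz(525,325,.046);print('slot ang',np.degrees(np.arctan2(d[1],d[0])),np.linalg.norm(d))
q=[wz(*p,.046) for p in [(345,68),(525,325),(207,166)]];print('slot ctr',(q[1]+q[2])/2,np.round(q,4))
print('tool x',np.degrees(np.arctan2(R[1,0],R[0,0])))
E
```

```text
bar [0.56043253 0.10299198 0.11      ] tool delta [-0.00799791  0.01159826  0.09186789]
bar ang 130.39304393716964 0.05710513731900086
slot ang 165.72096184650127 0.08280660707440778
slot ctr [0.56091609 0.10155553 0.046     ] [[0.5262 0.1326 0.046 ]
 [0.6064 0.1121 0.046 ]
 [0.5154 0.091  0.046 ]]
tool x 130.22500218078636
```

Call:
{"api": "drive_tool", "payload": {
  "deltas": [
    {"slide": [-0.16,0.21,0],"delta_rot": [0,0,0],"hand": 1},
    {"slide": [0,0,0.7],"delta_rot": [0,0,0],"hand": 1},
    {"slide": [0,0,0.7],"delta_rot": [0,0,0],"hand": 1},
    {"slide": [0,0,0],"delta_rot": [0,0,0],"hand": 1},
    {"slide": [0,0,0],"delta_rot": [0,0,0],"hand": 1}
  ]
}}

```text
time_s: 2.7
eef_pos: [0.5609, 0.1022, 0.1332]
eef_rot: [0.001, 0.422, 0.907, 0.0]
wrist_force: [0.1, -0.2, 0.9]
opening: 0.998
```

```bash
python3 - <<'E'
from h import *
snap('wrist','w2.png');snap('scene','s2.png')
E
```

```text
(no output)
```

View pics/w2.png

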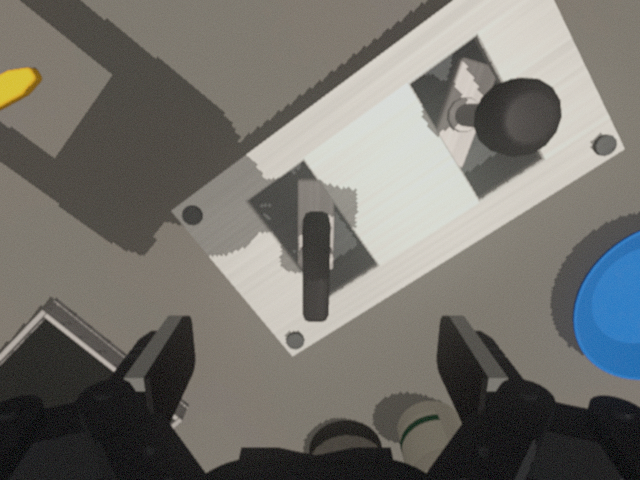

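View pics/s2.png

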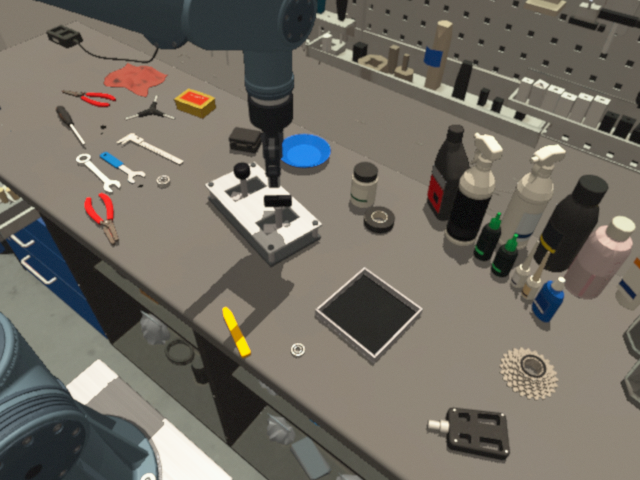

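The bar is centred between the jaws (px column 316) and parallel to the pads, so I'm lowering and gripping.

Call:
{"api": "drive_tool", "payload": {
  "deltas": [
    {"slide": [0,0,0.55],"delta_rot": [0,0,0],"hand": 1},
    {"slide": [0,0,0.55],"delta_rot": [0,0,0],"hand": 1},
    {"slide": [0,0,0],"delta_rot": [0,0,0],"hand": 1},
    {"slide": [0,0,0],"delta_rot": [0,0,0],"hand": 0},
    {"slide": [0,0,0],"delta_rot": [0,0,0],"hand": 0}
  ]
}}

```text
time_s: 3.42
eef_pos: [0.5611, 0.1022, 0.0788]
eef_rot: [0.001, 0.422, 0.907, 0.001]
wrist_force: [0.9, 0.3, 0.3]
opening: 0.608
```

Call:
{"api": "drive_tool", "payload": {
  "deltas": [
    {"slide": [0,0,0],"delta_rot": [0,0,0],"hand": 0},
    {"slide": [0,0,0],"delta_rot": [0,0,0],"hand": 0},
    {"slide": [0,0,0],"delta_rot": [0,0,0],"hand": 0},
    {"slide": [0,0,0],"delta_rot": [0,0,0],"hand": 0},
    {"slide": [0,0,0],"delta_rot": [0,0,0],"hand": 0}
  ]
}}

```text
time_s: 4.05
eef_pos: [0.5603, 0.1024, 0.0777]
eef_rot: [0.001, 0.422, 0.907, 0.0]
wrist_force: [0.0, 0.7, 4.5]
opening: 0.126
```

Call:
{"api": "drive_tool", "payload": {
  "deltas": [
    {"slide": [0,0,-0.1],"delta_rot": [0,0,0],"hand": 0},
    {"slide": [0,0,0],"delta_rot": [0,0,-0.05],"hand": 0},
    {"slide": [0,0,0],"delta_rot": [0,0,-0.05],"hand": 0},
    {"slide": [0,0,0],"delta_rot": [0,0,-0.05],"hand": 0},
    {"slide": [0,0,0],"delta_rot": [0,0,-0.046],"hand": 0}
  ]
}}

```text
time_s: 4.68
eef_pos: [0.5585, 0.102, 0.0809]
eef_rot: [-0.001, 0.125, 0.992, -0.0]
wrist_force: [0.5, -0.1, -3.9]
opening: 0.13
```

```bash
python3 - <<'E'
from h import *
c=snap('wrist','w3.png');snap('top','t3.png')
a=cv2.imread('pics/t3.png')[150:290,135:315]; cv2.imwrite('pics/t3z.png',cv2.resize(a,None,fx=4,fy=4,interpolation=cv2.INTER_CUBIC))
print(ctrl.get_obs())
E
```

```text
{'time_s': 4.775, 'q': array([-2.80642488e-02,  3.04330914e-01,  1.71995623e+00, -2.67962715e-04,
        1.11972538e+00, -1.34432766e+00]), 'dq': array([ 0.00072454, -0.00246601, -0.00373263,  0.00165808, -0.00361896,
        0.11852752]), 'joint_efforts': array([ 5.48090815e-03, -4.85975933e+01, -3.25878096e+01, -1.57877184e-03,
       -1.41209233e-02, -1.21147782e+00]), 'eef_pos': array([0.55858855, 0.10208191, 0.08100115]), 'eef_rot': array([-1.19205035e-03,  1.26865011e-01,  9.91919246e-01, -2.39748778e-04]), 'wrist_force': array([-0.06202189,  0.07586494, -4.16504904]), 'torque': array([ 0.02950169, -0.00907381,  0.01216774]), 'opening': 0.12652251323685396}
```

View pics/w3.png

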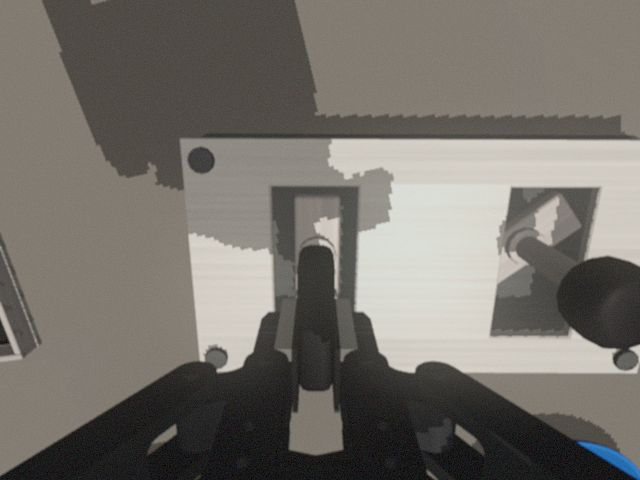

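The foot is now in line with the slot: foot columns 294–340 against slot columns 272–358, foot end at row 195 against slot end at row 187. I'll check the end clearance before lifting.

```bash
python3 - <<'E'
from h import *
from scipy.spatial.transform import Rotation as Ro
c=dict(np.load('pics/w3.png.npz'));o=ctrl.get_obs();q=o['eef_rot'];R=Ro.from_quat([q[1],q[2],q[3],q[0]]).as_matrix()
p=o['eef_pos']
for n,u,v,z in [('footend',317,195,.0235),('fL',294,212,.0235),('fR',340,212,.0235),('slotend',315,187,.046),('sL',272,212,.046),('sR',358,212,.046)]:
    print(n,(R.T@(ray(c,u,v,z)-p)*1000).round(1))
E
```

```text
footend [30.9  0.8 57.6]
fL [ 21.1 -12.   57.6]
fR [21.3 13.8 57.5]
slotend [39.5 -0.3 35.1]
sL [ 26.6 -21.9  35.1]
sR [26.9 21.5 35. ]
```

Call:
{"api": "drive_tool", "payload": {
  "deltas": [
    {"slide": [0,0,-0.4],"delta_rot": [0,0,0],"hand": 0},
    {"slide": [0,0,-0.4],"delta_rot": [0,0,0],"hand": 0},
    {"slide": [0,0,-0.4],"delta_rot": [0,0,0],"hand": 0},
    {"slide": [0,0,-0.4],"delta_rot": [0,0,0],"hand": 0},
    {"slide": [0,0,-0.3],"delta_rot": [0,0,0],"hand": 0}
  ]
}}

```text
time_s: 5.4
eef_pos: [0.5594, 0.1021, 0.1774]
eef_rot: [-0.0, 0.129, 0.992, -0.0]
wrist_force: [0.2, -0.4, -3.9]
opening: 0.127
```

```bash
python3 - <<'E'
from h import *
from scipy.spatial.transform import Rotation as Ro
snap('scene','s4.png');snap('wrist','w4.png')
o=ctrl.get_obs();q=o['eef_rot'];R=Ro.from_quat([q[1],q[2],q[3],q[0]]).as_matrix();p=o['eef_pos']
t=np.array([.508,-.160,.18]);print(p,R.T@(t-p),R.round(3),o['wrist_force'])
E
```

```text
[0.56065308 0.10214355 0.17860316] [-0.01570027 -0.26691714 -0.00151028] [[-0.967  0.254  0.003]
 [ 0.254  0.967 -0.   ]
 [-0.003  0.001 -1.   ]] [ 0.52973014 -0.58062085 -3.20835374]
```

View pics/s4.png

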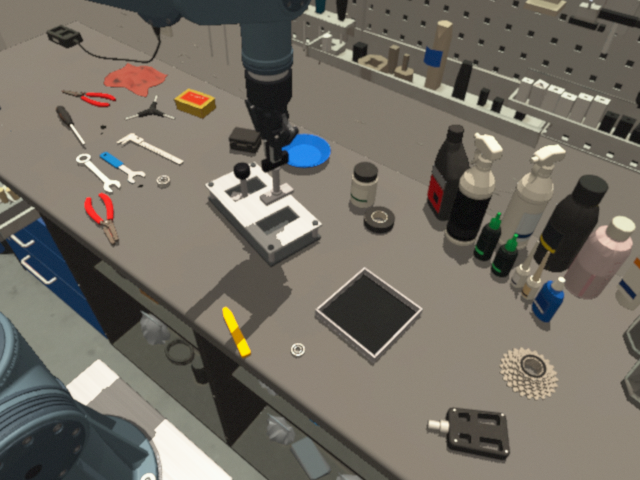

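View pics/w4.png

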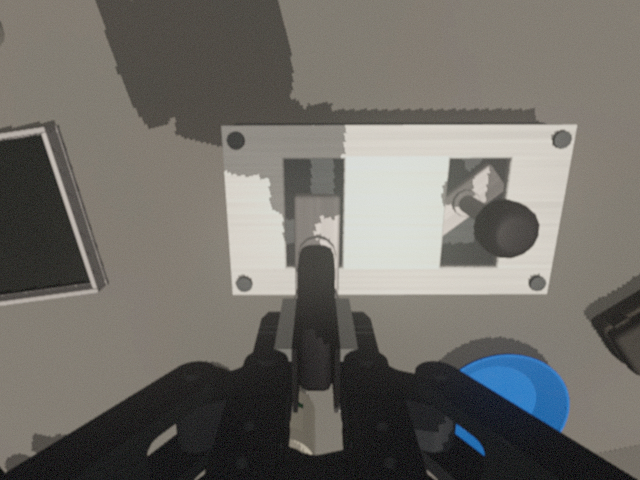

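Clamp is clear of the rack and hanging upright; the knob clamp is still in its slot. Next is carrying it to the tray.

Call:
{"api": "drive_tool", "payload": {
  "deltas": [
    {"slide": [-0.05,-0.5,0],"delta_rot": [0,0,0],"hand": 0},
    {"slide": [-0.05,-0.7,0],"delta_rot": [0,0,0],"hand": 0},
    {"slide": [-0.05,-0.7,0],"delta_rot": [0,0,0],"hand": 0},
    {"slide": [-0.05,-0.7,0],"delta_rot": [0,0,0],"hand": 0},
    {"slide": [-0.05,-0.7,0],"delta_rot": [0,0,0],"hand": 0}
  ]
}}

```text
time_s: 6.12
eef_pos: [0.5291, -0.0615, 0.1758]
eef_rot: [-0.001, 0.128, 0.992, 0.0]
wrist_force: [0.3, 0.2, -4.2]
opening: 0.133
```

Call:
{"api": "drive_tool", "payload": {
  "deltas": [
    {"slide": [-0.05,-0.7,0],"delta_rot": [0,0,0],"hand": 0},
    {"slide": [0,-0.7,0],"delta_rot": [0,0,0],"hand": 0},
    {"slide": [0,-0.6,0],"delta_rot": [0,0,0],"hand": 0},
    {"slide": [0,0,0],"delta_rot": [0,0,0],"hand": 0},
    {"slide": [0,0,0],"delta_rot": [0,0,0],"hand": 0}
  ]
}}

```text
time_s: 6.75
eef_pos: [0.5068, -0.1575, 0.1761]
eef_rot: [-0.001, 0.128, 0.992, 0.0]
wrist_force: [-0.1, -0.4, -4.2]
opening: 0.129
```

```bash
python3 - <<'E'
from h import *
snap('wrist','w5.png');snap('scene','s5.png')
o=ctrl.get_obs();print(o['eef_pos'],o['eef_rot'],o['opening'])
E
```

```text
[ 0.50714247 -0.15709202  0.1764923 ] [-3.89501164e-04  1.27115977e-01  9.91887735e-01  3.11306175e-04] 0.1288882131803925
```

View pics/w5.png

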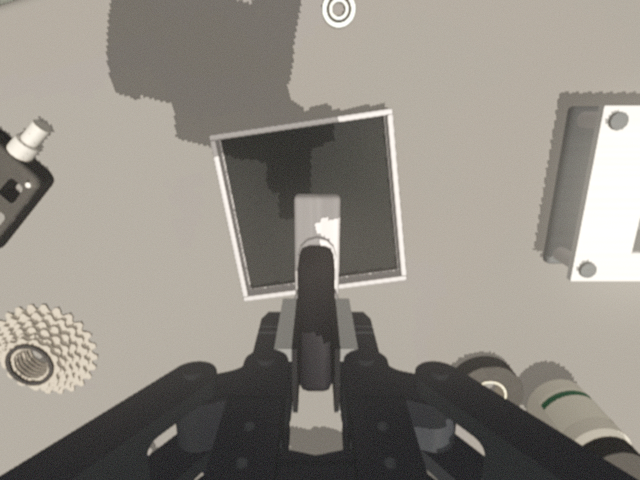

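View pics/s5.png

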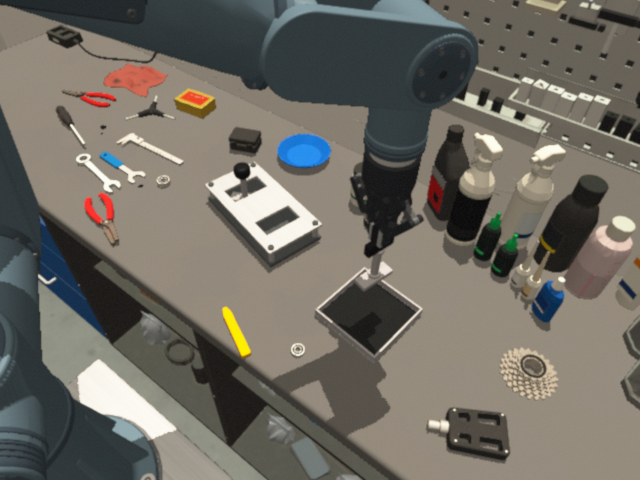

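Over the tray centre. The clamp sits on the tray floor at TCP z ≈ 0.072, so I'm lowering about 104 mm.

Call:
{"api": "drive_tool", "payload": {
  "deltas": [
    {"slide": [0,0,0.6],"delta_rot": [0,0,0],"hand": 0},
    {"slide": [0,0,0.6],"delta_rot": [0,0,0],"hand": 0},
    {"slide": [0,0,0.6],"delta_rot": [0,0,0],"hand": 0},
    {"slide": [0,0,0.2],"delta_rot": [0,0,0],"hand": 0},
    {"slide": [0,0,0],"delta_rot": [0,0,0],"hand": 0}
  ]
}}

```text
time_s: 7.48
eef_pos: [0.5072, -0.1574, 0.0768]
eef_rot: [-0.0, 0.127, 0.992, 0.0]
wrist_force: [-0.4, -0.6, -3.6]
opening: 0.128
```

Call:
{"api": "drive_tool", "payload": {
  "deltas": [
    {"slide": [0,0,0.06],"delta_rot": [0,0,0],"hand": 0},
    {"slide": [0,0,0.02],"delta_rot": [0,0,0],"hand": 0},
    {"slide": [0,0,0],"delta_rot": [0,0,0],"hand": 0},
    {"slide": [0,0,0],"delta_rot": [0,0,0],"hand": 0},
    {"slide": [0,0,0],"delta_rot": [0,0,0],"hand": 0}
  ]
}}

```text
time_s: 8.1
eef_pos: [0.5073, -0.1581, 0.0732]
eef_rot: [0.0, 0.127, 0.992, -0.0]
wrist_force: [0.6, 0.2, -4.2]
opening: 0.128
```

Call:
{"api": "drive_tool", "payload": {
  "deltas": [
    {"slide": [0,0,0.03],"delta_rot": [0,0,0],"hand": 0},
    {"slide": [0,0,0],"delta_rot": [0,0,0],"hand": 0},
    {"slide": [0,0,0],"delta_rot": [0,0,0],"hand": 0},
    {"slide": [0,0,0],"delta_rot": [0,0,0],"hand": 0},
    {"slide": [0,0,0],"delta_rot": [0,0,0],"hand": 0}
  ]
}}

```text
time_s: 8.72
eef_pos: [0.5074, -0.1581, 0.0718]
eef_rot: [0.0, 0.127, 0.992, -0.0]
wrist_force: [-1.5, 1.5, 3.7]
opening: 0.13
```

The vertical force went from −4 N to +3.7 N, so the foot is on the tray floor. Releasing.

Call:
{"api": "drive_tool", "payload": {
  "deltas": [
    {"slide": [0,0,0],"delta_rot": [0,0,0],"hand": 0.25},
    {"slide": [0,0,0],"delta_rot": [0,0,0],"hand": 0.5},
    {"slide": [0,0,0],"delta_rot": [0,0,0],"hand": 0.8},
    {"slide": [0,0,0],"delta_rot": [0,0,0],"hand": 0.8},
    {"slide": [0,0,0],"delta_rot": [0,0,0],"hand": 0.8}
  ]
}}

```text
time_s: 9.35
eef_pos: [0.5073, -0.158, 0.0715]
eef_rot: [0.0, 0.127, 0.992, -0.0]
wrist_force: [0.5, -0.5, -0.1]
opening: 0.799
```

Call:
{"api": "drive_tool", "payload": {
  "deltas": [
    {"slide": [0,0,-0.5],"delta_rot": [0,0,0],"hand": 0.8},
    {"slide": [0,0,-0.9],"delta_rot": [0,0,0],"hand": 0.8},
    {"slide": [0,0,-0.9],"delta_rot": [0,0,0],"hand": 0.8},
    {"slide": [0,0,-0.5],"delta_rot": [0,0,0],"hand": 0.8},
    {"slide": [0,0,0],"delta_rot": [0,0,0],"hand": 0.8}
  ]
}}

```text
time_s: 9.98
eef_pos: [0.5087, -0.1588, 0.2139]
eef_rot: [0.002, 0.127, 0.992, -0.001]
wrist_force: [-0.0, 0.2, -0.1]
opening: 0.8
```

```bash
python3 - <<'E'
from h import *
snap('wrist','w6.png');snap('scene','s6.png')
o=ctrl.get_obs();print(o['time_s'],o['eef_pos'],o['opening'],o['wrist_force'])
E
```

```text
10.075 [ 0.50683094 -0.15777629  0.21055414] 0.794779338487108 [-0.3174232   0.18700644 -0.33337222]
```

View pics/w6.png

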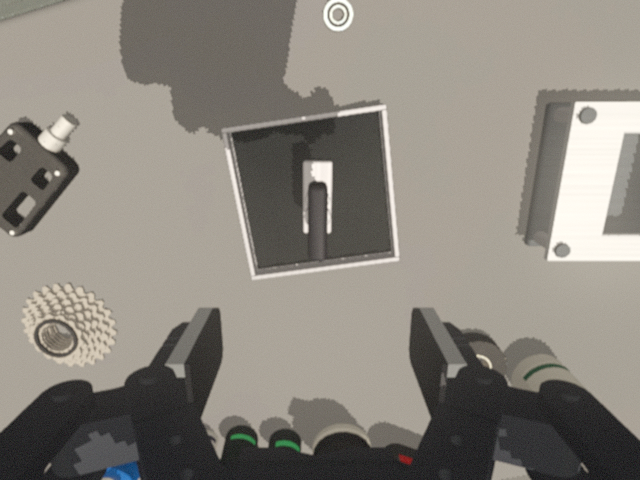

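View pics/s6.png

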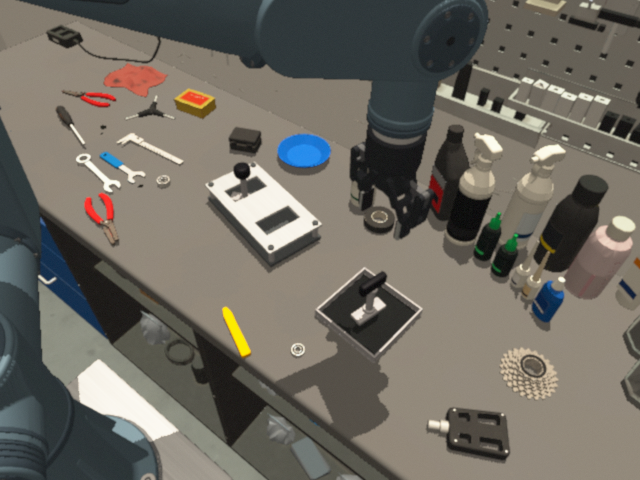

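The clamp stands upright near the tray centre: wrist px foot (317,197), scene px (370,300). The knob clamp is unchanged at scene (242,172), and the gripper is clear of everything. Handing in.

```bash
python3 -c "
from bench import ctrl
print(ctrl.hand_in())"
```

```text
the job is handed in; nothing more can be done
None
```

I took the bar-handled clamp out of the rack and stood it in the tray, then handed the job in at about 10 s; no verdict is reported. I gripped the bar, lifted it about 4 mm, turned it about 35° anticlockwise in line with the slot, and drew it up through the opening.

- **Bar clamp:** the last wrist and scene pictures show it upright near the middle of the tray. The wrist force changed from about −4 N to +3.7 N when the foot met the tray floor, and read close to zero after release. I judged "upright" by eye and did not measure the tilt.
- **Knob clamp:** it still stands in its slot, at the same place in the scene picture as at the start.
- **Gripper:** it was open and clear of everything, with the tool tip about 0.21 m above the worktop.

**Disagreements:**
- **Clamp angle:** the task says the clamp starts 55–80° anticlockwise of the slot. All three cameras showed it about 36° clockwise instead, so I turned it by the measured angle, and the foot came through without catching.
- **Bar position:** the cameras differed by a few millimetres (up to about 8 mm in y, between scene and wrist). I followed the wrist view, with a small adjustment, and the bar was centred when I closed the jaws.

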